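# Load a knife handle in the pinning fixture and lock the collar

## Task

Take the green knife handle from its pocket in the grey tray and lay it flat in the long nest of the pinning fixture, while the steel hold-down finger is still swung clear. Let go of it, then turn the blue lock collar clockwise by its black post until the yellow pointer stands on the red locked mark, so that the finger lies across the handle. Leave the other two handles in their pockets and the little rivet jar where it stands.

Things in the scene. Friction and masses are not known exactly. Their poses are not given: they have to be found in the camera images.
- handle_green: Green knife handle, a block 120 long (its x) by 30 wide (y) by 28 high (z) mm, black liner line round it and three brass pins on top, about 120 g (0.08 to 0.17 kg). Origin: centre of its underside. Either end may go first. It starts in one of three tray pockets, with its x along the tray's x.
- handle_brown: Brown wooden handle of the same size in another pocket, origin at the centre of its underside; stays there.
- handle_white: White handle of the same size in another pocket, origin at the centre of its underside; stays there.
- tray: Grey fixed pocket tray, 144 (x) by 234 (y) mm; origin at the centre of its underside. Three pockets side by side along y, pitch 74 mm (centres at y = -74, 0, 74), each 128 x 38 mm, floor 5 mm and wall tops 13 mm above the table; the handles' tops stand 33 mm above the table, with 44 mm between neighbours.
- nest_floor (a point): Centre of the floor of the fixture's nest, 15 mm above the table. Its axes are the fixture's: x along the nest, y towards the collar, z up. The nest is 128 (x) by 38 (y) mm inside, with aluminium walls 6 mm thick whose tops are 10 mm above the nest floor. The fixed dark steel base is 190 (x) by 250 (y) by 12 mm, centred 60 mm in +y from this point.
- collar_axis (a point): Point on the vertical axis of the lock collar, 56 mm above the table; axes as the fixture's. It lies 125 mm in +y from nest_floor. The collar is blue, 86 mm across, its top 56 mm above the table, round a steel core 48 mm across and 62 mm high.
- finger_tip (a point): Underside of the tip of the steel hold-down finger on the collar, 135 mm from the axis, 46 mm above the table (3 mm over a handle lying in the nest). The finger is 22 mm wide and 10 mm thick.
- collar_post (a point): Middle (in height) of the free part of the black upright post on the collar's arm, 85 mm above the table, 80 mm from the axis. The post is 18 mm across; it stands free from 56 mm (top of the blue arm) to 101 mm above the table. It is across the axis from the hold-down finger.
- pointer (a point): Tip of the yellow pointer on top of the collar, 53 mm from the axis, 50 degrees clockwise (seen from above) from the post.
- locked_mark (a point): Middle of the red locked mark, a bar 25 mm long (radial) and 11.5 mm wide on a small block, 71 mm from the collar axis, in the direction 40 degrees from the fixture's +x towards its +y, 33 mm above the table.
- lock_collar (a joint): Angle of the lock collar in rad: 0 when the pointer stands on the locked mark, finger across the nest; positive when turned counterclockwise from above (open). At angle q the post is at (-sin q, cos q) x 80 mm from the axis in the fixture's axes. Starts at 1.0 to 1.45. Stops at -0.5 and 1.75, so it can pass the mark; friction (about 2 N at the post) holds it where it is left.
- rivet_jar: Small jar with orange lid, 40 mm across, 60 mm high, standing between tray and fixture; origin at the centre of its underside.
Not all that is in view belongs to the job. Leave any purple look-alike of the handle_green alone.

How it is judged:
By the outcome, as a careful person would: the job done as asked, in the order asked, and still so for the second after the job is handed in, with the robot touching nothing.
It also fails if it takes over 64 s, if anything falls off the work surface, if the arm or the gripper's body presses on something with over 40 N, if the wrist force passes 120 N, or if a joint passes its speed limit or range.

## Robot

A 6-joint arm with a two-finger parallel gripper is mounted at the origin on the work surface. World frame = base frame: x ahead of the robot, y to its left, z up, the work surface at z = 0. Lengths are in mm, angles in degrees, forces in N, time in s.
With the tool pointing down it reaches from about 325 to 925 mm from the base axis. Payload 3.1 kg.
Tool frame: the origin (TCP) lies at the very end of the fingers, on their centre line; the grasp point (between the pads) lies grasp_offset behind it (grasp_offset is the distance from the TCP to the grasp point, in mm); z points along the fingers, y is the line along which they close (so a half turn about z gives the same grasp; the last joint's range is limited). The gripper opens to 85 mm and grips with 20 to 120 N. Pads are 22 mm wide; open, the fingers measure 114 mm over their backs; the gripper's body (76 mm by 85 mm) begins 54 mm behind the grasp point. The pads swing forward as they close: fully open they stand 13 mm farther back than shut.
Start: joints at [-74.897, 12.427, 92.441, -0, 75.132, -6.429], TCP at [229.407, -581.388, 231.3] pointing down, gripper open.
Joint ranges: [-157.48, 157.48], [-44.54, 120.13], [17.64, 146.25], [-64.5, 244.5], [7.68, 150.69], [-147.95, 147.95]. Speed limits (degrees/s): [159.86, 159.86, 180, 180, 180, 180].

## Interface

Orientations are given as [roll, pitch, yaw] about the fixed x, y, z axes, in that order (R = Rz(yaw) Ry(pitch) Rx(roll)).
In Python, from station import * gives the robot as it stands. Calls block until the motion is done:
- goto(position, orientation): joint-space move of the TCP to a pose.
- move_l(position, attitude=None, speed=150): straight line of the TCP; attitude=None keeps the orientation; speed is the mean speed in mm/s.
- move_j(angles): joint-space move.
- grip(opening, squeeze=None): finger opening in mm; squeeze is the grip in N (None keeps the last); returns when the fingers have stopped.
- wait(seconds).
- solve_ik(position, orientation): joint angles nearest the present ones, or None.
- get_obs(): the state.
- get_image(name): name is "side" or "top"; returns the picture (400x640x3 uint8, red, green, blue); there is no depth.
- get_calibration(name): a dict with "fx", "fy", "cx", "cy" (pixels), "R" (3x3) and "t" (3): a world point X has camera coordinates R X + t. Camera axes: x right, y down, z forward; pixel columns grow to the right and rows downward; lengths in mm; the calibration is good to about 2 mm. A picture is of the moment at which its call begins. get_calibration takes no time and is no camera call.
A pose or a line that the arm cannot do raises Unreachable and nothing moves.
- sign_off(): hands the job in; it is judged then, once.
Trained networks look in the newest picture that a camera, given by its name, has taken for a name from the list of things; names that differ only in an ending like _2 or _b are one class to them, and where a whole thing is asked for, a point or a joint stands for the part that bears it (a point fixed in the world has none). Each returns a list of dicts, best first, with "score" (0 to 1); they miss things now and then, are a little off and sometimes report something else, mostly with a low value. They report only what shows in the picture. A call takes as long as a camera call. They do not tell look-alikes from the thing itself.
- spot_in(name, camera): "extent" ([centre column, centre row, width, height] in pixels, round what is visible of it).
- regions_of(name, camera): "region" (400x640 bool, what is visible of it) and "extent" ([centre column, centre row, width, height] in pixels, round what is visible of it).
The state is a dict: "t": time; "joint_pos": joint angles; "qvel": joint speeds; "effort": joint torques, N m; "tcp_pos": TCP position; "ee_rot": TCP orientation; "wrist_force": force on the tool from outside, world axes, zero at the start; "moment": the same for the moment, N m; "grip_width": finger opening in mm; "grip_force": force on a finger pad.
Only numpy, scipy, OpenCV 4.12 (cv2) and the standard library are available. Lean on these libraries where they do the work, as an engineer would, in place of code of your own. Each camera call takes 0.05 s, during which the arm holds its last target. There are 200 camera calls.

## Working session

There is one attempt and no reset: what is moved stays moved. The work goes in short steps, each a Python script; the robot and the scene stay as the last script left them, time stands still between calls to the robot, and variables do not carry over. Pictures are saved under pics/ and viewed, at most 10 in all, crops included, and the job is handed in when it is done.

```bash
mkdir -p pics; ls; python3 - <<'E'
from station import *
import cv2,numpy as np
np.set_printoptions(precision=3,suppress=True)
for c in("top","side"):
    im=get_image(c); cv2.imwrite(f"pics/{c}0.png",im[:,:,::-1])
    k=get_calibration(c); print(c,k)
o=get_obs(); print(o)
try: print(grasp_offset)
except Exception as e: print(e)
for n in("handle_green","tray","collar_post","pointer","locked_mark","rivet_jar"):
    for c in("top","side"):
        try: print(n,c,[(np.round(d["extent"],1).tolist(),round(d["score"],2)) for d in spot_in(n,c)])
        except Exception as e: print(n,c,e)
E
```

```text
pics
top {'fx': 412.0653824174889, 'fy': 412.0653824174889, 'cx': 313.6054418685198, 'cy': 189.51180128730167, 'R': array([[-0.015, -1.   ,  0.001],
       [-0.995,  0.015, -0.1  ],
       [ 0.099, -0.003, -0.995]]), 't': array([  46.412,  478.358, 1168.424])}
side {'fx': 470.44207691478044, 'fy': 470.44207691478044, 'cx': 315.3103945394348, 'cy': 196.3799846025634, 'R': array([[-0.887, -0.461, -0.006],
       [-0.35 ,  0.682, -0.642],
       [ 0.3  , -0.568, -0.766]]), 't': array([ 412.379,  170.375, 1183.242])}
{'t': 0.1, 'joint_pos': array([-74.896,  12.471,  92.522,  -0.   ,  75.131,  -6.427]), 'qvel': array([ 0.001, -0.1  , -0.144,  0.065,  0.026,  0.021]), 'effort': array([ -0.001, -39.808, -30.497,  -0.   ,   0.004,   0.   ]), 'tcp_pos': array([ 229.214, -580.651,  230.089]), 'ee_rot': array([-179.877,   -0.014,   21.531]), 'wrist_force': array([ 0.248, -0.755, -0.77 ]), 'moment': array([ 0.026, -0.029,  0.001]), 'grip_force': 0.0, 'grip_width': 85.55289523383163}
18.700000000000003
handle_green top [([340.5, 240.7, 23.2, 40.6], 0.96), ([408.6, 182.6, 17.1, 44.0], 0.87), ([410.5, 249.4, 41.3, 18.7], 0.75)]
handle_green side [([362.2, 204.4, 37.3, 31.1], 0.93), ([343.1, 138.2, 37.2, 21.5], 0.79), ([397.2, 159.9, 23.3, 29.9], 0.79), ([221.9, 258.8, 59.9, 58.9], 0.65)]
tray top [([410.4, 181.0, 87.1, 59.8], 0.61)]
tray side [([340.0, 147.7, 66.2, 54.7], 0.93), ([344.1, 137.5, 38.9, 17.8], 0.63)]
collar_post top [([214.3, 160.5, 35.7, 72.2], 0.62)]
collar_post side [([219.6, 260.1, 63.3, 59.3], 0.8)]
pointer top [([216.0, 159.4, 39.4, 78.3], 0.66)]
pointer side [([220.2, 263.2, 60.8, 58.9], 0.9)]
locked_mark top [([236.9, 169.1, 92.1, 85.8], 0.95)]
locked_mark side [([242.1, 261.9, 119.0, 111.5], 0.87)]
rivet_jar top [([329.3, 176.0, 14.6, 15.2], 0.73)]
rivet_jar side [([300.8, 182.5, 17.6, 23.4], 0.82)]
```

```bash
python3 - <<'E'
import cv2
a=cv2.imread("pics/top0.png")[90:290,170:470]; cv2.imwrite("pics/topc.png",cv2.resize(a,(798,532),interpolation=cv2.INTER_CUBIC))
b=cv2.imread("pics/side0.png")[100:325,170:470]; cv2.imwrite("pics/sidec.png",cv2.resize(b,(798,598),interpolation=cv2.INTER_CUBIC))
E
```

```text
(no output)
```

View pics/topc.png

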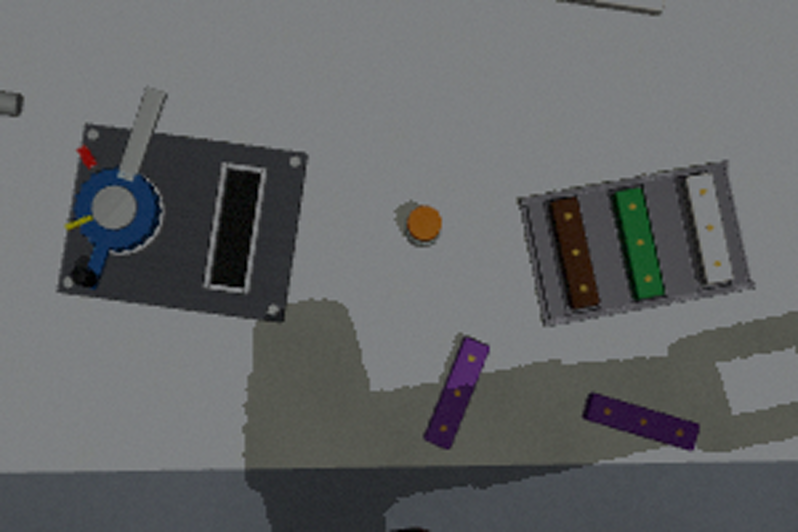

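View pics/sidec.png

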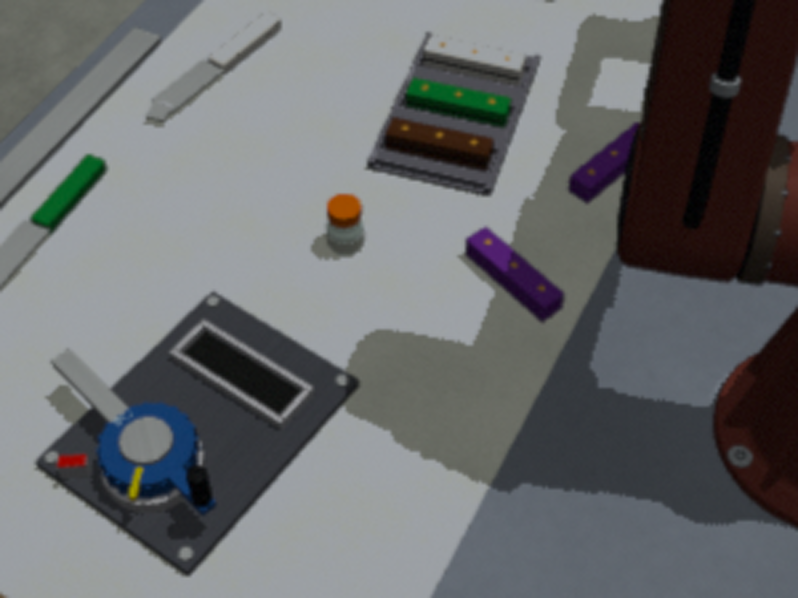

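The top crop shows the fixture with its nest at about (258,176) full-picture px, the collar at (212,168), the post at (201,193), the pointer at (199,174) and the red mark at (203,149). The jar is at (329,174) and the tray at (410,181).

Candidates for the green handle:
- **Green block in the middle pocket**, top (411,181): it fits, because it is in the tray, green and has three brass pins.
- **Purple look-alikes**, top (342,237) and (411,248): they don't fit.
- **Green-handled finished knife**, side (196,171): not in the tray, so it doesn't fit.

Next I'll fit poses and confirm in a crop.

```bash
cat > h.py <<'E'
import numpy as np,cv2
from scipy.optimize import minimize
from station import *
np.set_printoptions(precision=2,suppress=True)
K={c:get_calibration(c) for c in("top","side")}
def proj(c,X):
    k=K[c]; p=np.atleast_2d(X)@np.array(k["R"]).T+np.array(k["t"])
    return np.c_[k["fx"]*p[:,0]/p[:,2]+k["cx"],k["fy"]*p[:,1]/p[:,2]+k["cy"]]
def back(c,uv,z):
    k=K[c]; R=np.array(k["R"]); C=-R.T@np.array(k["t"])
    d=R.T@np.array([(uv[0]-k["cx"])/k["fx"],(uv[1]-k["cy"])/k["fy"],1]); return C+d*(z-C[2])/d[2]
def box(p,L,W,z0,z1):
    a=np.radians(p[2]);R=np.array([[np.cos(a),-np.sin(a)],[np.sin(a),np.cos(a)]])
    q=np.array([[sx*L/2,sy*W/2] for sx in(-1,1) for sy in(-1,1)])@R.T+p[:2]
    return np.r_[np.c_[q,np.full(4,z0)],np.c_[q,np.full(4,z1)]]
def fit(masks,p0,dims):
    S=8
    def cost(p):
        e=0
        for c,m in masks.items():
            ys,xs=np.nonzero(m); x0,y0=xs.min()-8,ys.min()-8; w,h=xs.max()+9-x0,ys.max()+9-y0
            hull=cv2.convexHull(((proj(c,box(p,*dims))-[x0,y0]+.5)*S).astype(np.float32)).astype(np.int32)
            r=np.zeros((h*S,w*S),np.uint8); cv2.fillPoly(r,[hull],1)
            r=cv2.resize(r.astype(np.float32),(w,h),interpolation=cv2.INTER_AREA)
            e+=np.abs(r-m[y0:y0+h,x0:x0+w]).sum()/m.sum()
        return e
    r=minimize(cost,p0,method="Nelder-Mead",options=dict(initial_simplex=np.array(p0)+np.array([[0,0,0],[6,0,0],[0,6,0],[0,0,5]])))
    return r.x,r.fun
def comp(m,uv):
    n,l,s,ce=cv2.connectedComponentsWithStats(m.astype(np.uint8),connectivity=8)
    i=1+np.argmin(np.hypot(*(ce[1:]-uv).T)+1e3*(s[1:,4]<6)); return l==i
def hsv(im): return cv2.cvtColor(im,cv2.COLOR_RGB2HSV).astype(int)
E
cat > m.py <<'E'
from h import *
I={c:cv2.imread(f"pics/{c}0.png")[:,:,::-1].copy() for c in K}; H={c:hsv(I[c]) for c in I}
fill=lambda m:cv2.morphologyEx(m.astype(np.uint8),cv2.MORPH_CLOSE,np.ones((5,5)))>0
g={c:fill(comp((abs(H[c][...,0]-65)<18)&(H[c][...,1]>120),uv)) for c,uv in dict(top=(410,181),side=(343,138)).items()}
for cs in(["top"],["side"],["top","side"]):
    print("green",cs,*fit({c:g[c] for c in cs},[*back(cs[0],(410,181) if cs[0]=="top" else (343,138),19)[:2],9],(120,30,5,33)))
# nest black floor+frame: bright frame inside the dark base
def hullm(m):
    ys,xs=np.nonzero(m); r=np.zeros(m.shape,np.uint8); cv2.fillConvexPoly(r,cv2.convexHull(np.c_[xs,ys].astype(np.int32)),1); return r>0
n={}
for c,uv in dict(top=(258,176),side=(261,239)).items():
    V=H[c][...,2]; fr=comp((V>105),uv); print(c,fr.sum(),np.median(V[fr])); n[c]=hullm(fr)
for cs in(["top"],["side"],["top","side"]):
    print("nest",cs,*fit({c:n[c] for c in cs},[*back("top",(258.5,175.5),25)[:2],-8],(140,50,15,25)))
def cen(c,m): ys,xs=np.nonzero(m); return np.array([xs.mean(),ys.mean()])
def loc(name,sel,uvs,z):
    for c,uv in uvs.items():
        m=comp(sel(H[c]),uv); print(name,c,m.sum(),cen(c,m),back(c,cen(c,m),z)[:2])
loc("pointer",lambda h:(abs(h[...,0]-29)<5)&(h[...,1]>150)&(h[...,2]>70),dict(top=(199,174),side=(221,281)),58)
loc("mark",lambda h:((h[...,0]<6)|(h[...,0]>174))&(h[...,1]>150),dict(top=(203,149),side=(197,273)),33)
loc("post",lambda h:h[...,2]<28,dict(top=(201,193),side=(245,283)),85)
loc("jar",lambda h:(abs(h[...,0]-13)<5)&(h[...,1]>180),dict(top=(329,174),side=(300,178)),55)
E
python3 m.py; python3 - <<'E'
import cv2
a=cv2.imread("pics/top0.png")[145:215,360:460]; cv2.imwrite("pics/g.png",cv2.resize(a,(600,420),interpolation=cv2.INTER_CUBIC))
E
```

```text
green ['top'] [ 499.26 -240.18   10.06] 0.08860518292682927
green ['side'] [ 498.86 -242.68   10.79] 0.2739457831325301
green ['top', 'side'] [ 498.97 -240.09   10.17] 0.3741758956557939
top 66 123.0
side 248 133.0
nest ['top'] [690.9  164.69 -23.94] 1.0
nest ['side'] [522.72 196.71  -8.75] 0.09841314031180401
nest ['top', 'side'] [528.11 198.78  -8.57] 5.195574634962429
pointer top 19 [199.   173.21] [526.71 361.67]
pointer side 32 [220.28 282.  ] [523.1  364.05]
mark top 33 [202.27 148.79] [601.63 360.  ]
mark side 46 [196.37 272.91] [600.45 360.01]
post top 66 [201.21 192.98] [468.02 347.45]
post side 95 [244.48 282.35] [461.45 350.56]
jar top 124 [329.14 173.69] [520.21  -5.43]
jar side 110 [298.86 178.74] [517.48  -3.78]
```

View pics/g.png

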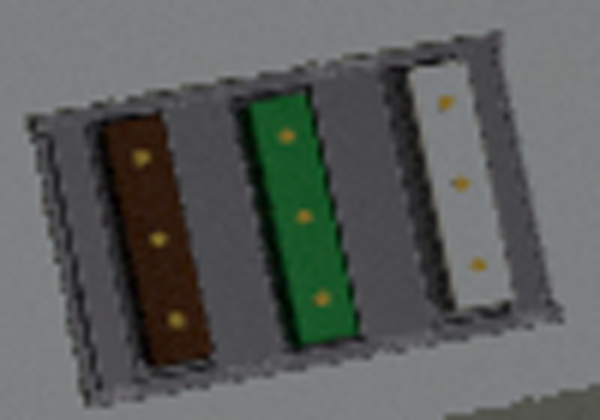

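The crop shows the green block with three brass pins in the middle pocket at full px (410,181), between brown and white, so it is confirmed. Next I'll refit the nest in the top view.

```bash
cat > m2.py <<'E'
from h import *
I={c:cv2.imread(f"pics/{c}0.png")[:,:,::-1].copy() for c in K}; H={c:hsv(I[c]) for c in I}
def hullm(m):
    ys,xs=np.nonzero(m); r=np.zeros(m.shape,np.uint8); cv2.fillConvexPoly(r,cv2.convexHull(np.c_[xs,ys].astype(np.int32)),1); return r>0
m=np.zeros((400,640),bool); V=H["top"][...,2]; m[148:203,242:274]=V[148:203,242:274]>85
fr=comp(m,(258,176)); print(fr.sum())
n=dict(top=hullm(fr),side=hullm(comp(H["side"][...,2]>105,(261,239))))
for cs in(["top"],["side"],["top","side"]):
    print("nest",cs,*fit({c:n[c] for c in cs},[523,198,-8],(140,50,15,25)))
# blue arm+collar core centroid (top z=62)
h=H["top"]; V=h[...,2]; b=(abs(h[...,0]-107)<12)&(h[...,1]>130); b=comp(b,(212,168)); 
c0=(np.hypot(*(np.indices(V.shape)[::-1]-np.array([212,168])[:,None,None]))<11)&(h[...,1]<60)&(V>70)
ys,xs=np.nonzero(comp(c0,(212,168))); print("core",len(xs),back("top",(xs.mean(),ys.mean()),62)[:2])
E
python3 m2.py
```

```text
221
nest ['top'] [524.07 200.47  -8.4 ] 0.042340472027972025
nest ['side'] [523.44 197.    -9.1 ] 0.09907433184855234
nest ['top', 'side'] [523.24 199.48  -8.5 ] 0.19439854526505418
core 214 [541.69 323.04]
```

```bash
cat > a.py <<'E'
from h import *
st=lambda s:(lambda o:print(s,round(o["t"],1),o["tcp_pos"],o["ee_rot"],o["wrist_force"],round(o["grip_width"],1),round(o["grip_force"],1)))(get_obs())
o=[180,0,10.2]; x,y=499,-241
for p,yw in(([523.6,198.8,28],-8.5),([x,y,18],10.2)): print(solve_ik(p,[180,0,yw]))
goto([x,y,120],o); grip(56); st("above")
move_l([x,y,45],speed=150); move_l([x,y,18.5],speed=60); st("down")
grip(20,45); st("grip")
move_l([x,y,150],speed=150); st("lift")
im=get_image("top"); a=im[90:290,170:470,::-1]; im2=get_image("side"); b=im2[60:260,170:470,::-1]
cv2.imwrite("pics/lift.png",cv2.resize(np.vstack([a,b]),(798,600) if 0 else (600,600)))
E
python3 a.py
```

```text
[ 13.61  19.59 108.17  -0.    52.24 112.11]
[-33.04  19.98 109.07  -0.    50.95  46.76]
above 2.8 [ 498.91 -241.35  120.05] [179.99  -0.    10.17] [ 0.52 -0.57  0.05] 55.9 0.0
down 4.0 [ 498.68 -240.81   18.02] [-179.96    0.04   10.2 ] [0.12 0.54 0.28] 56.0 0.0
grip 4.3 [ 499.59 -241.39   19.14] [179.94  -0.06  10.2 ] [ 0.2  -0.28  1.71] 28.8 46.4
lift 5.4 [ 498.02 -240.37  148.65] [-179.9     0.11   10.2 ] [ 0.34  0.31 -1.51] 28.9 46.1
```

View pics/lift.png

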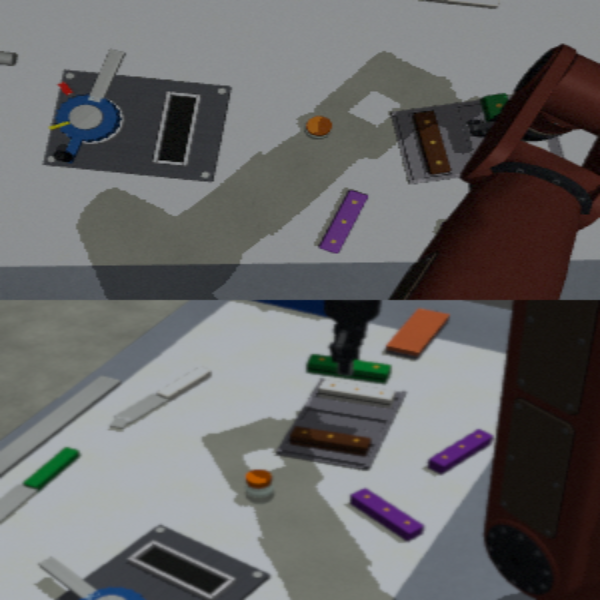

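The handle is held level at about (350,367) in the lower (side) half, and the brown and white ones are still in their pockets. I'll carry it over the nest and measure it in the hand before lowering.

```bash
cat > b.py <<'E'
from h import *
goto([523.6,198.8,110],[180,0,-8.5]); wait(.3)
o=get_obs(); print(o["t"],o["tcp_pos"],o["ee_rot"])
zb=o["tcp_pos"][2]-13.5
for c in("side","top"):
    im=get_image(c); cv2.imwrite(f"pics/over_{c}.png",im[:,:,::-1]); h=hsv(im)
    uv=proj(c,[[523.6,198.8,zb+14]])[0]
    m=(abs(h[...,0]-65)<18)&(h[...,1]>100)
    ys,xs=np.nonzero(m); k=np.hypot(xs-uv[0],ys-uv[1])<50; xs,ys=xs[k],ys[k]; print(c,len(xs),uv)
    if len(xs)<40: continue
    r=np.zeros(m.shape,np.uint8); cv2.fillConvexPoly(r,cv2.convexHull(np.c_[xs,ys].astype(np.int32)),1)
    print(fit({c:r>0},[523,198,-8],(120,30,zb,zb+28)))
E
python3 b.py
```

```text
7.3917 [523.92 198.17 110.11] [-180.     -0.01   -8.56]
side 370 [255.81 217.61]
(array([520.34, 192.89, -19.13]), np.float64(0.4060180890538033))
top 102 [254.11 170.73]
(array([524.8 , 191.76,  -4.12]), np.float64(0.4659142988084326))
```

```bash
cat > v.py <<'E'
from h import *
ims=[]
for c in("side","top"):
    im=cv2.imread(f"pics/over_{c}.png").copy(); z=96.5; S=5
    u,v=map(int,proj(c,[[523.6,198.8,110]])[0]); a=cv2.resize(im[v-50:v+60,u-75:u+75],None,fx=S,fy=S,interpolation=cv2.INTER_CUBIC)
    for q in (box((523.9,198.2,-8.56),120,30,96.5,124.5),):
        p=((proj(c,q)-[u-75,v-50]+.5)*S).astype(np.int32)
        for i in p: cv2.circle(a,tuple(map(int,i)),4,(0,0,255),1)
    ims.append(cv2.resize(a,(400,293)))
cv2.imwrite("pics/over.png",cv2.resize(np.vstack(ims),(400,586)))
E
python3 v.py
```

```text
(no output)
```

View pics/over.png

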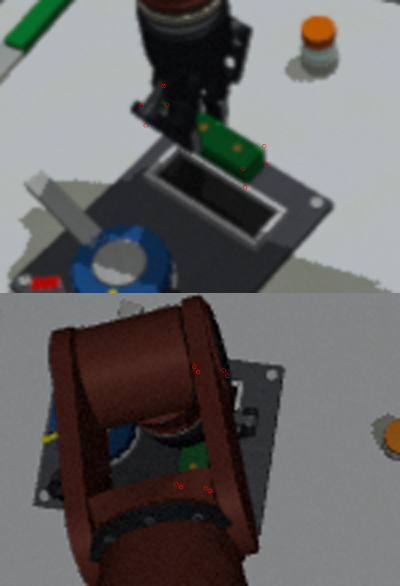

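The crop shows the predicted handle box matching the visible near end to about 1 px, with the jar and finger clear. I'll lower it.

```bash
cat > c.py <<'E'
from h import *
def st(s):
    o=get_obs();print(s,round(o["t"],1),o["tcp_pos"],o["wrist_force"],round(o["grip_width"],1));return o
P=lambda z:[523.6,198.8,z]
move_l(P(45),speed=120); st("45")
ok=True
for z in(39,35,32,30,29):
    move_l(P(z),speed=40); o=st(z)
    if o["wrist_force"][2]>6: break
if z<=30:
    grip(52); wait(.2); st("rel"); move_l(P(60),speed=80); move_l(P(170),speed=200)
    goto([420,60,300],[180,0,-8.5]); st("away")
    for c in("top","side"):
        im=get_image(c); cv2.imwrite(f"pics/pl_{c}.png",im[:,:,::-1])
    a=cv2.imread("pics/pl_top.png")[120:220,180:330]; b=cv2.imread("pics/pl_side.png")[180:320,170:320]
    cv2.imwrite("pics/pl.png",np.hstack([cv2.resize(a,(400,267)),np.zeros((267,1,3),np.uint8),cv2.resize(b,(286,267))]))
E
python3 c.py
```

```text
45 8.2 [524.01 198.92  45.26] [-0.17 -0.42 -0.96] 28.6
39 8.5 [523.73 198.85  39.25] [ 0.08 -0.65 -0.8 ] 28.6
35 8.7 [523.27 198.73  34.72] [ 0.51 -0.08 -1.14] 29.0
32 9.0 [523.32 198.73  31.69] [ 0.1   0.2  -1.24] 29.1
30 9.2 [523.45 198.79  29.84] [ 0.3   0.46 -0.8 ] 28.5
29 9.5 [523.87 198.88  29.15] [ 0.77  0.23 -0.93] 28.6
rel 10.0 [523.62 198.82  29.04] [-1.19 -0.82 -0.58] 52.0
away 12.2 [419.67  60.29 298.39] [ 0.25  0.23 -1.35] 51.7
```

View pics/pl.png

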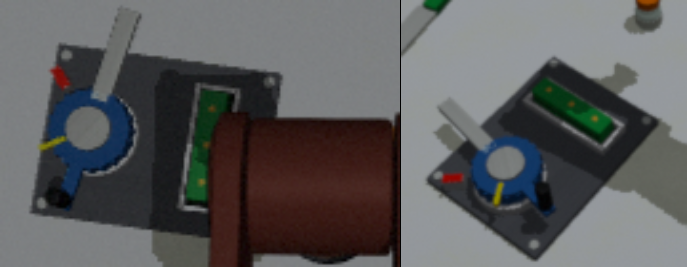

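The handle lies inside the nest in both views: top-half green at (205,150), side-half green at (570,108), within the white frame. Next is the collar: cage the post, sweep clockwise, and centre by gripping at the end.

```bash
cat > d.py <<'E'
from h import *
def st(s):
    o=get_obs();print(s,round(o["t"],1),o["tcp_pos"],o["ee_rot"],o["wrist_force"],round(o["grip_width"],1),round(o["grip_force"],1));return o
im=cv2.imread("pics/pl_side.png")[:,:,::-1].copy(); h=hsv(im)
m=cv2.morphologyEx(comp((abs(h[...,0]-65)<18)&(h[...,1]>110),(261,235)).astype(np.uint8),cv2.MORPH_CLOSE,np.ones((5,5)))>0
print("placed(side; nest there 523.3,196.9)",fit({"side":m},[523,197,-8],(120,30,15,43)))
A=np.array([542.,322.6]); Y=-8.6
def T(q,z): # q deg
    th=np.radians(90+q+Y); return [*(A+80*np.array([np.cos(th),np.sin(th)])),z],[180,0,90+q+Y]
q0=80.3
goto(*T(q0,170)); grip(52); st("above")
move_l(T(q0,105)[0],speed=150); move_l(T(q0,69)[0],speed=60); st("down")
grip(24,25); st("caged")
for q in np.linspace(q0,0,12)[1:]:
    p,a=T(q,69); move_l(p,a,speed=60)
    f=get_obs()["wrist_force"]
    if np.hypot(*f[:2])>25: st(q); break
st("arc end")
grip(10,25); st("gripped")
E
python3 d.py
```

```text
placed(side; nest there 523.3,196.9) (array([522.77, 198.46,  -9.6 ]), np.float64(0.16366481937602628))
above 14.6 [466.31 347.51 170.31] [179.98   0.02 161.66] [-0.16 -0.07 -0.98] 52.4 0.0
down 15.9 [466.09 347.76  68.9 ] [-180.     -0.01  161.7 ] [-0.51  0.43  0.53] 52.2 0.0
caged 16.3 [466.2  347.83  69.29] [179.98   0.02 161.7 ] [ 0.17 -0.09 -0.51] 23.9 0.0
arc end 19.8 [553.96 401.73  69.05] [179.97  -0.02  81.6 ] [ 0.52 -0.85  0.63] 24.0 0.0
gripped 20.0 [553.54 401.91  69.19] [-179.98   -0.01   81.5 ] [-1.01  0.49  0.47] 17.3 24.6
```

Now release, retreat upward, and measure the pointer against the mark.

```bash
cat > e.py <<'E'
from h import *
grip(45); p=get_obs()["tcp_pos"]; p=[553.9,401.7]
move_l([*p,110],speed=80); move_l([*p,200],speed=200); goto([330,-250,300],[180,0,0])
for c in("top","side"):
    im=get_image(c); cv2.imwrite(f"pics/f_{c}.png",im[:,:,::-1]); h=hsv(im)
    A=np.array([542.,322.6])
    for n,z,sel,uv in(("pointer",57,(abs(h[...,0]-29)<5)&(h[...,1]>150)&(h[...,2]>60),proj(c,[[577,351,57]])[0]),("mark",33,((h[...,0]<6)|(h[...,0]>174))&(h[...,1]>150),proj(c,[[601,360,33]])[0])):
        ys,xs=np.nonzero(comp(sel,uv)); w=back(c,(xs.mean(),ys.mean()),z)[:2]
        print(c,n,len(xs),w,"fixture angle",np.degrees(np.arctan2(*(w-A)[::-1]))+8.6,np.hypot(*(w-A)))
print(get_obs()["t"])
a=cv2.imread("pics/f_top.png")[120:220,180:330]; b=cv2.imread("pics/f_side.png")[180:320,170:320]
cv2.imwrite("pics/f.png",np.hstack([cv2.resize(a,(420,280),interpolation=2),cv2.resize(b,(300,280),interpolation=2)]))
E
python3 e.py
```

```text
top pointer 18 [577.74 344.79] fixture angle 40.43115911735063 42.0655528948253
top mark 29 [603.55 360.41] fixture angle 40.16339799231451 72.2321661013872
side pointer 35 [576.5  345.78] fixture angle 42.49445379100364 41.5627579203762
side mark 46 [600.35 359.96] fixture angle 41.23236368340427 69.29056725307252
24.1917
```

View pics/f.png

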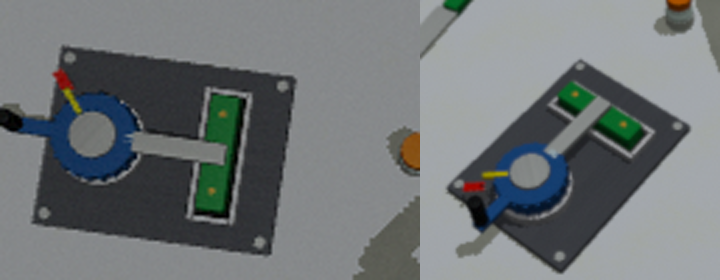

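The pointer at (72,100) lines up with the red mark at (63,80), within about 1°. The finger lies across the green handle, and the arm is clear.

```bash
python3 -c "
from station import *
print(sign_off())"
```

```text
the job is handed in; nothing more can be done
None
```

The green handle lies flat in the nest with the finger across it, the pointer is within about 1° of the locked mark, I left the other handles and the jar alone, and I handed the job in after about 24 s of robot time; no verdict came back.

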